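Bring the specimen dot under the microscope objective and take the picture

TASK

Slide the slide carrier by its blue grip across the microscope stage, keeping it flat on the stage, until the red dot on the slide sits centred under the tip of the objective, and let go of it. Then press the green button on the camera box all the way down to take the picture, leaving the dot under the tip. Do not bump or lean on the microscope, do not press the button before the dot is in place, and leave the pot, the vial and the slide box where they stand.

Things in the scene. Friction and masses are not known exactly. Their poses are not given: they have to be found in the camera images.
- microscope: White and black microscope fixed to the bench. Origin on the bench (z 0) straight below the objective tip; z up. Pillar (75 x 55, centre y +135, 290 high) and eyepieces (up to 380 high) on its +y side, which is turned towards the robot. Foot: x -110 to +90, y -90 to +180, 45 high. Its head hangs over the stage: see point head.
- head (a point): Front lower edge of the white head, at microscope x -70, y 0, z 235. The head spans x -70 to +45, y -55 to +160, z 235 to 297; below it a black turret of radius 36, z 195 to 235. A gripper held upright at the blue grip would meet the head late in the slide: lean it back, away from the head (towards the carrier's -x), about 40 degrees.
- tip (a point): Lower end of the objective pointing straight down: flat steel face 8 mm across, at z 124, 14 mm above the stage and about 7 mm above the slide. The fixed tip under which the dot must come. Axes as the microscope's.
- stage (a point): Centre of the flat top of the aluminium stage, z 110; axes as the microscope's. The stage is 220 (x) x 230 (y), 12 thick: microscope x -135 to +85, y -145 to +85.
- carrier: Loose black slide carrier lying on the stage, 0.15 to 0.3 kg: a plate 135 x 64 x 6 (x -100 to +35, y -32 to +32) holding a white glass slide with a pink smear and a red dot between two steel strips (9 above the underside). Origin on its underside straight below the red dot; +x points from the blue grip to the dot, z up.
- dot (a point): Centre of the red dot, 10 mm across, on top of the slide, 7.5 above the carrier's underside.
- grip (a point): Blue upright grip of the carrier, 85 mm from the dot on the carrier's -x side: 16 long (carrier x), 10 thick (carrier y, the way to pinch it), from 6 to 48 above the underside. This point is on its centre line, 34 above the underside (14 below its top).
- pod: Grey camera control box fixed on the bench, 70 (x) x 100 (y) x 25 high, origin at the centre of its underside. The button is on top; a small orange lamp too (look only).
- capture_top (a point): Centre of the top of the green round push button (32 mm across) on the camera box; pressed straight down.
- capture (a joint): Travel of the green button: 0 is up, 0.006 m is fully down; springs back; about 5 N when fully down.
- pot: Bystander: loose specimen jar with orange cap, 40 mm across, 60 high, origin under its centre.
- vial: Bystander: loose amber jar with black cap, 34 mm across, 55 high, origin under its centre.
- slidebox: Bystander: loose slide box with a blue lid, 87 x 102 x 37, origin under its centre.
Mind the look-alikes: they are no part of the job. What is shaped like the pod but turquoise or yellow is not meant. Leave any yellow look-alike of the carrier alone.

How it is judged:
On the way, in this order (a step that is already met when the one before it is completed fails the run):
1. the red dot is under the objective tip (centres within 5 mm sideways), the carrier lies still and the fingers have let go of it (horizontal distance between dot and tip below 0.005 m and linear speed of carrier below 0.01 m/s and contact force between the fingers and carrier below 0.1 N and angle between carrier's own z axis and vertical below 0.05 rad), for 0.2 s.
2. the green button is pressed down (at least 4.5 mm) with the dot still under the tip (value of joint capture above 0.0045 m and horizontal distance between dot and tip below 0.005 m), for 0.05 s.
At the end, for the whole second after the job is handed in: The carrier lies flat and still on the stage, let go, with the red dot's centre within 5 mm (sideways) of the objective tip's centre, and the green button has come back up after being pressed (horizontal distance between dot and tip below 0.005 m and z of carrier in the frame of stage between -0.003 and 0.003 m and angle between carrier's own z axis and vertical below 0.05 rad and linear speed of carrier below 0.01 m/s and value of joint capture below 0.0015 m); the robot touches nothing.
It fails at once if the carrier is lifted more than 12 mm off the stage, falls off or is tipped more than 0.2 rad (z of carrier in the frame of stage above 0.012 m or z of carrier in the frame of stage below -0.012 m or angle between carrier's own z axis and vertical above 0.2 rad).
It fails at once if the button is pressed (over 3 mm) while the dot is more than 6 mm from the tip (value of joint capture above 0.003 m and horizontal distance between dot and tip above 0.006 m).
It fails at once if the robot bumps or leans on the microscope with more than 10 N (contact force between any of the fingers, the arm and microscope above 10 N).
It fails at once if the pot, the vial or the slide box is moved more than 20 mm (distance of any of pot, vial, slidebox from where it was at the start of the episode above 0.02 m).
It also fails if it takes over 58 s, if anything falls off the work surface, if the arm or the gripper's body presses on something with over 40 N, if the wrist force passes 120 N, or if a joint passes its speed limit or range.

ROBOT

A 7-joint arm with a two-finger parallel gripper is mounted at the origin on the work surface. World frame = base frame: x ahead of the robot, y to its left, z up, the work surface at z = 0. Lengths are in m, angles in rad, forces in N, time in s.
With the tool pointing down it reaches from about 0.425 to 0.925 m from the base axis. Payload 6.8 kg.
Tool frame: the origin (TCP) lies between the finger pads; the fingertips stand 14 mm ahead of it and the grasp point (between the pads) lies 5 mm behind it (arm.tip_extent is the z of the fingertips in the tool frame, in m); z points along the fingers, y is the line along which they close (so a half turn about z gives the same grasp; the last joint's range is limited). The gripper opens to 85 mm and grips with 20 to 120 N. Pads are 22 mm wide; open, the fingers measure 114 mm over their backs; the gripper's body (76 mm by 85 mm) begins 54 mm behind the grasp point. The pads swing forward as they close: fully open they stand 13 mm farther back than shut.
Start: joints at [-1.244, 0.477, 0.022, 1.555, -0.011, 1.109, -0.083], TCP at [0.284, 0.612, 0.245] pointing down, gripper open.
Joint ranges: [-2.96, 2.96], [-0.34, 2.1], [-1.41, 1.46], [0.24, 2.44], [-1.37, 4.51], [0.17, 1.92], [-2.96, 2.96]. Speed limits (rad/s): [2.39, 2.39, 3.14, 3.14, 3.14, 3.14, 3.14].

INTERFACE

Orientations are given as a rotation vector (axis times angle).
In Python, from cell import arm, fingers, solver, cams, order gives the robot as it stands. Calls block until the motion is done:
- arm.move_to(position, orientation): joint-space move of the TCP to a pose.
- arm.movel(position, frame=None, velocity=0.15, guard=None): straight line of the TCP; frame=None keeps the orientation; velocity is the mean speed in m/s. With guard (N) it stops when the force on the tool has changed by that much, and returns True; else False.
- arm.goto_joints(angles): joint-space move.
- fingers.move_gripper(opening): opening from 0.0 (shut) to 1.0 (fully open); the grip force is fixed at half the most; returns when the fingers have stopped.
- arm.pause(seconds).
- solver.solve_ik(position, orientation): joint angles nearest the present ones, or None.
- arm.get_state(): the state.
- cams.camera(name): name is "scene" or "top" or "wrist"; returns (picture, depth): 384x512x3 uint8, red, green, blue; 384x512 float32, m along the optical axis (not along the pixel's ray), 0 where there is no reading.
- cams.camera_params(name): a dict with "fx", "fy", "cx", "cy" (pixels), "R" (3x3) and "t" (3): a world point X has camera coordinates R X + t; the wrist camera has in their place "mount" (4x4, takes a point from camera to tool coordinates, whose origin is the TCP and whose axes are the flange's). Camera axes: x right, y down, z forward; pixel columns grow to the right and rows downward; lengths in m; the calibration is good to about 2 mm. A picture is of the moment at which its call begins: read the wrist's pose just before it. camera_params takes no time and is no camera call.
A pose or a line that the arm cannot do raises arm.Unreachable and nothing moves.
- order.finish_job(): hands the job in; it is judged then, once.
The state is a dict: "time": time; "joint_pos": joint angles; "qvel": joint speeds; "joint_efforts": joint torques, N m; "position": TCP position; "ee_rot": TCP orientation; "ft_force": force on the tool from outside, world axes, zero at the start; "torque": the same for the moment, N m; "width": opening from 0.0 (shut) to 1.0 (fully open); "grip_force": force on a finger pad.
Only numpy, scipy, OpenCV 4.12 (cv2) and the standard library are available. Lean on these libraries where they do the work, as an engineer would, in place of code of your own. Each camera call takes 0.05 s, during which the arm holds its last target. There are 200 camera calls.

## Working session

There is one attempt and no reset: what is moved stays moved. The work goes in short steps, each a Python script; the robot and the scene stay as the last script left them, time stands still between calls to the robot, and variables do not carry over. Pictures are saved under pics/ and viewed, at most 10 in all, crops included, and the job is handed in when it is done.

```bash
mkdir -p pics; ls
cat > h.py <<'E'
import numpy as np, cv2
from cell import arm, fingers, solver, cams, order
from scipy.spatial.transform import Rotation as Rn
def snap(n,f):
    im,d=cams.camera(n); cv2.imwrite(f'pics/{f}.png',cv2.cvtColor(im,cv2.COLOR_RGB2BGR)); np.save(f'pics/{f}.npy',d); return im,d
def px2w(n,u,v,d=None,z=None):
    p=cams.camera_params(n); R=np.array(p['R']); t=np.array(p['t'])
    r=np.array([(u-p['cx'])/p['fx'],(v-p['cy'])/p['fy'],1.])
    c=-R.T@t; w=R.T@r
    return c+w*(d if z is None else (z-c[2])/w[2])
def w2px(n,X):
    p=cams.camera_params(n); c=np.array(p['R'])@np.array(X)+np.array(p['t'])
    return c[0]/c[2]*p['fx']+p['cx'],c[1]/c[2]*p['fy']+p['cy'],c[2]
E
python3 - <<'E'
from h import *
a,_=snap('scene','s0'); b,_=snap('top','t0')
for n,im in(('s',a),('t',b)):
    cv2.imwrite(f'pics/{n}0b.png',cv2.cvtColor(cv2.resize(im,(800,600),interpolation=cv2.INTER_CUBIC),cv2.COLOR_RGB2BGR))
for n in('scene','top'):
    p=cams.camera_params(n); print(n,p['fx'],p['cx'],p['cy'],-np.array(p['R']).T@p['t'],np.round(p['R'],3).tolist())
print(cams.camera_params('wrist')); s=arm.get_state(); print(s['time'],s['ee_rot'],s['position'])
E
```

```text
pics
scene 388.2636020418571 254.50342677594878 189.02138712820985 [1.21745711 0.36245206 0.8911867 ] [[-0.481, 0.876, -0.017], [0.62, 0.326, -0.714], [-0.62, -0.354, -0.7]]
top 481.54585399336634 245.76110566809243 184.1117745439127 [ 0.35869336 -0.02486914  1.52125649] [[-0.015, -1.0, -0.015], [-0.989, 0.017, -0.149], [0.149, 0.012, -0.989]]
{'fx': 328.9960392842726, 'fy': 328.9960392842726, 'cx': 251.8774947833556, 'cy': 189.4656708911212, 'mount': array([[-6.25290840e-04, -9.59353804e-01, -2.82205402e-01,
         7.12760825e-02],
       [ 9.99999648e-01, -4.42018613e-04, -7.13091889e-04,
        -4.89298664e-04],
       [ 5.59367376e-04, -2.82205748e-01,  9.59353742e-01,
        -1.28156696e-01],
       [ 0.00000000e+00,  0.00000000e+00,  0.00000000e+00,
         1.00000000e+00]])}
0.1 [-6.77610807e-01 -3.06741312e+00  2.56198560e-03] [0.28414745 0.61172998 0.244417  ]
```

View pics/s0b.png

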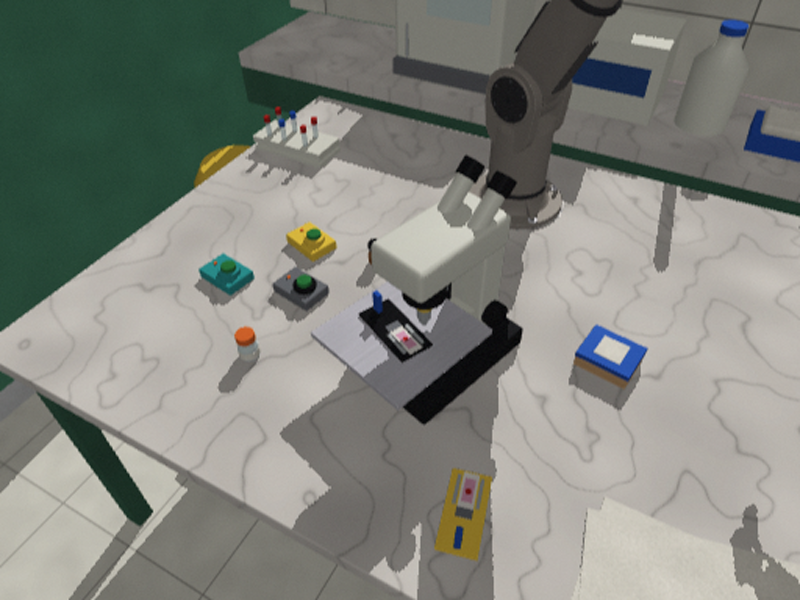

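View pics/t0b.png

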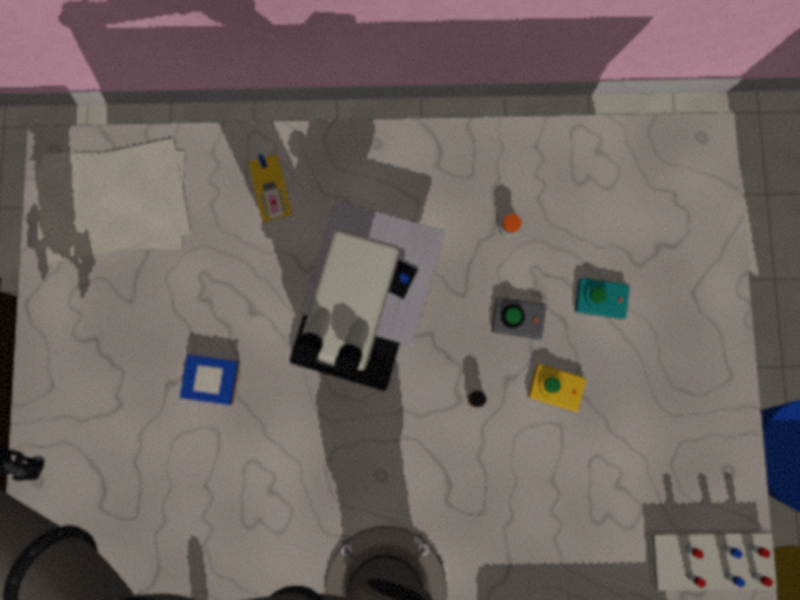

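The first two pictures show:

| Thing | Scene (800x600) | Top (800x600) |
|---|---|---|
| Black carrier (wanted) | (395,330), grip (378,300), dot (405,337) | grip (404,278) |
| Yellow carrier (look-alike) | (465,510) | (270,190) |
| Grey pod (wanted) | (300,287) | (518,318) |
| Turquoise pod (look-alike) | (227,272) | (602,298) |
| Yellow pod (look-alike) | (311,241) | (557,388) |

By the description I choose the black carrier and the grey pod. Next I check them in a close crop.

Run:
```python
import cv2
a=cv2.imread('pics/s0.png')[150:282,165:341]; b=cv2.imread('pics/t0.png')[120:255,180:360]
cv2.imwrite('pics/s0c.png',cv2.resize(a,None,fx=4.5,fy=4.5,interpolation=cv2.INTER_CUBIC))
cv2.imwrite('pics/t0c.png',cv2.resize(b,None,fx=4.4,fy=4.4,interpolation=cv2.INTER_CUBIC))
```

```text
(no output)
```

View pics/s0c.png

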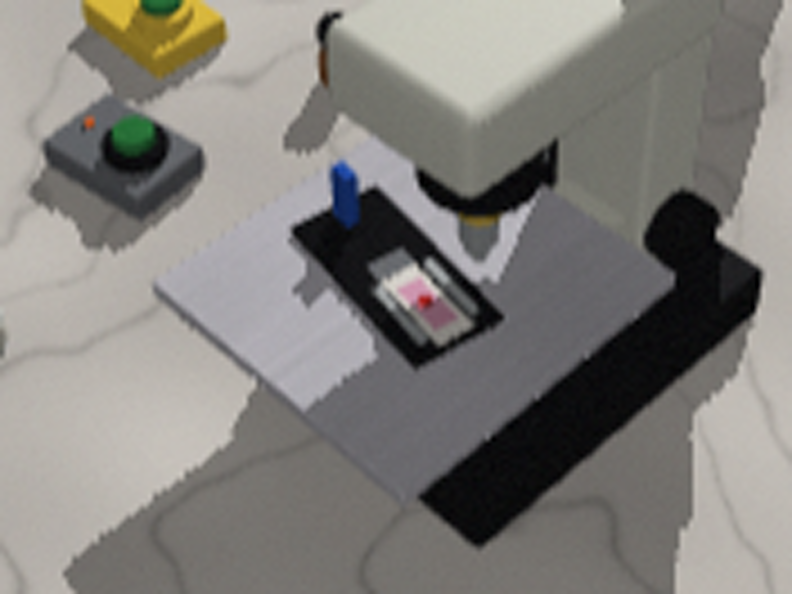

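View pics/t0c.png

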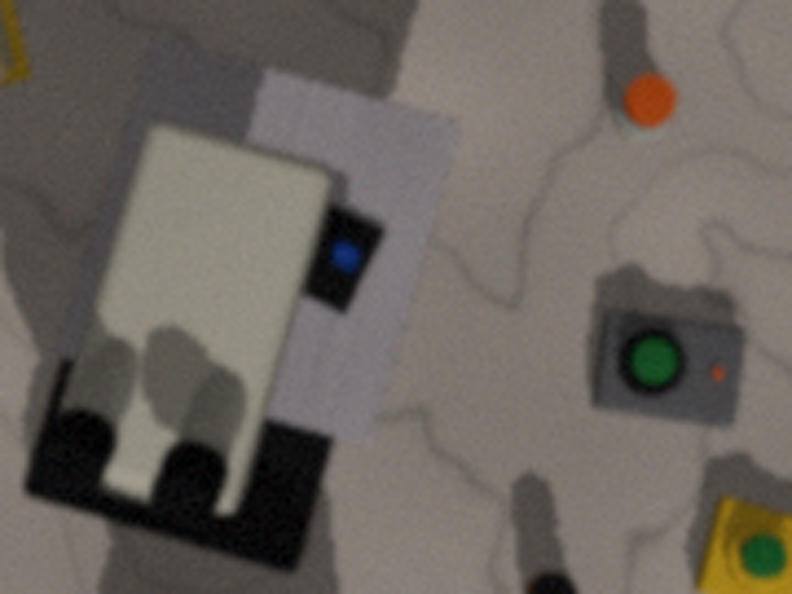

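The crops confirm the choice: the black carrier has its blue grip at crop (344,167) and red dot at (425,300), with the steel tip at (483,260). The grey pod's green button is at (133,133) in the scene crop and (655,360) in the top crop. I now fit the poses from these points.

```bash
cat > fit.py <<'E'
from h import *
from scipy.optimize import least_squares
S=lambda U,V:('scene',(U+.5)/4.5-.5+165,(V+.5)/4.5-.5+150)
T=lambda U,V:('top',(U+.5)/4.4-.5+180,(V+.5)/4.4-.5+120)
def fit(obs,z0,x0):
    def W(q,p): c,s=np.cos(q[2]),np.sin(q[2]); return [q[0]+c*p[0]-s*p[1],q[1]+s*p[0]+c*p[1],z0+p[2]]
    f=lambda q:np.concatenate([np.subtract(w2px(o[0],W(q,np.array(p)/1e3))[:2],o[1:]) for p,o in obs])
    r=least_squares(f,x0,loss='soft_l1'); print(np.round(r.x,4),np.round(f(r.x).reshape(-1,2),1).tolist()); return r.x
if __name__=='__main__':
    m=fit([((-135,-145,110),S(155,287)),((85,-145,110),S(405,500)),((85,85,110),S(672,282)),((-135,-145,110),T(458,120)),((85,-145,110),T(160,40)),((-135,85,110),T(368,440)),((0,0,124),S(483,260)),
     ((-70,-55,297),T(332,172)),((45,-55,297),T(152,124))],0,[.6,0,1.3])
    c=fit([((-100,-32,6),S(292,230)),((-100,32,6),S(375,188)),((35,32,6),S(502,317)),((35,-32,6),S(415,365)),((0,0,7.5),S(425,300)),((-85,0,48),S(344,167)),((-85,0,48),T(347,255)),((-100,-32,6),T(382,230)),((-100,32,6),T(345,310))],.11,[.6,0,1.3])
    # button triangulation
    o=[S(133,131),T(655,360)]
    r=least_squares(lambda X:np.concatenate([np.subtract(w2px(a[0],X)[:2],a[1:]) for a in o]),[.6,-.3,.04]); print('button',r.x,r.fun)
    d=np.load('pics/t0.npy'); print('btn depth pt',px2w('top',*o[1][1:],d=d[int(round(o[1][2])),int(round(o[1][1]))]))
    for n,U in(('pot',T(650,100)),('vial',T(550,585))): print(n,px2w('top',*U[1:],z=.058))
    print('dot->tip',m[:2]-c[:2], 'dot only', px2w('scene',*S(425,300)[1:],z=.1175),'tip',px2w('scene',*S(483,260)[1:],z=.124))
E
python3 fit.py
```

```text
[0.5794 0.0474 1.2753] [[-1.1, -0.3], [-0.0, 0.1], [1.4, -1.4], [0.5, 1.1], [-2.1, -0.2], [0.1, 2.3], [-0.9, 0.1], [0.3, -0.8], [-1.2, -1.8]]
[0.6196 0.0327 1.1171] [[-0.8, -0.1], [-0.2, -0.4], [0.6, 0.1], [0.2, 0.5], [0.1, 0.8], [-0.4, 1.4], [-0.3, 0.1], [0.7, 0.5], [0.0, 1.8]]
button [ 0.52167781 -0.25799871  0.05013014] [-0.45649784 -0.04090106 -0.36720115  0.24615977]
btn depth pt [ 0.52285445 -0.25977794  0.04620138]
pot [ 0.70610124 -0.26191275  0.058     ]
vial [ 0.36836062 -0.18010632  0.058     ]
dot->tip [-0.04020002  0.01468808] dot only [0.6172182  0.03116675 0.1175    ] tip [0.57798157 0.04948496 0.124     ]
```

```bash
cat >> h.py <<'E'
def ori(yaw,tilt,cam='low'):
    xc=np.array([np.cos(yaw),np.sin(yaw),0]); yc=np.array([-np.sin(yaw),np.cos(yaw),0]); Z=np.array([0,0,1.])
    z=np.sin(tilt)*xc-np.cos(tilt)*Z; y=yc if cam=='low' else -yc
    return Rn.from_matrix(np.c_[np.cross(y,z),y,z])
def tcp(g,R,back=0):  # TCP so that the grasp point (5 mm behind) is at g, withdrawn by back
    return np.array(g)+R.as_matrix()[:,2]*(.005-back)
E
python3 - <<'E'
from h import *
g=np.array([.6196-.085*np.cos(1.117),.0327-.085*np.sin(1.117),.144]); print(g)
e=np.array([-.0402,.0147,0])
for cam in('low','high'):
  for yaw,t in((1.117,.7),(1.117,.6)):
    R=ori(yaw,t,cam)
    for G,b in((g,.12),(g,0),(g+e,0),(g+e,.12)):
        q=solver.solve_ik(tcp(G,R,b),R.as_rotvec()); print(cam,t,np.round(tcp(G,R,b),3),None if q is None else np.round(q,2))
s=arm.get_state()
print(solver.solve_ik([.25,.54,.6],s['ee_rot']),solver.solve_ik([.284,.612,.5],s['ee_rot']))
for cam in('low','high'):
  for y in (0,-.5,-1,-1.57):
    for p in([.5217,-.258,.2],[.5217,-.258,.06],[.45,-.3,.55]): q=solver.solve_ik(p,ori(y,0,cam).as_rotvec()); print('btn',cam,y,p,None if q is None else np.round(q,2))
E
```

```text
[ 0.58233763 -0.04369709  0.144     ]
low 0.7 [ 0.55  -0.11   0.232] [-0.41  0.76  1.28  2.   -1.31  1.61 -2.21]
low 0.7 [ 0.584 -0.041  0.14 ] [-0.18  0.59  0.64  2.04 -1.29  1.11 -2.29]
low 0.7 [ 0.544 -0.026  0.14 ] [-0.2   0.54  0.64  2.14 -1.3   1.07 -2.25]
low 0.7 [ 0.51  -0.096  0.232] [-0.45  0.68  1.28  2.09 -1.26  1.55 -2.19]
low 0.6 [ 0.554 -0.102  0.239] [-0.49  0.69  1.28  1.98 -1.22  1.49 -2.32]
low 0.6 [ 0.584 -0.041  0.14 ] [ 0.99  0.68 -0.97  1.95 -0.06  0.59  2.93]
low 0.6 [ 0.543 -0.026  0.14 ] [-0.4   0.58  0.85  2.14 -1.28  1.09 -2.3 ]
low 0.6 [ 0.514 -0.087  0.239] [-0.54  0.6   1.29  2.08 -1.16  1.42 -2.31]
high 0.7 [ 0.55  -0.11   0.232] [-0.33  0.62  1.09  1.99 -1.22  1.45  0.86]
high 0.7 [ 0.584 -0.041  0.14 ] [-0.03  0.54  0.43  2.03 -1.22  1.    0.8 ]
high 0.7 [ 0.544 -0.026  0.14 ] [-0.07  0.5   0.47  2.13 -1.25  0.99  0.85]
high 0.7 [ 0.51  -0.096  0.232] [-0.37  0.53  1.1   2.09 -1.18  1.39  0.88]
high 0.6 [ 0.554 -0.102  0.239] [-0.41  0.55  1.09  1.98 -1.12  1.34  0.74]
high 0.6 [ 0.584 -0.041  0.14 ] [-0.15  0.53  0.53  2.03 -1.15  0.97  0.71]
high 0
[... 1487 characters left out ...]
0.5 [0.5217, -0.258, 0.2] [-0.4   0.59  1.07  1.88 -0.6   1.04 -1.15]
btn high -0.5 [0.5217, -0.258, 0.06] [-0.25  0.75  0.84  1.96 -0.78  0.8  -1.02]
btn high -0.5 [0.45, -0.3, 0.55] [-0.54  0.23  1.3   1.42 -0.22  1.66 -1.34]
btn high -1 [0.5217, -0.258, 0.2] [-0.48  0.74  1.28  1.88 -0.79  1.15 -1.48]
btn high -1 [0.5217, -0.258, 0.06] [-0.44  1.06  1.26  1.97 -1.17  1.12 -1.22]
btn high -1 [0.45, -0.3, 0.55] [-0.54  0.23  1.3   1.42 -0.22  1.66 -1.84]
btn high -1.57 [0.5217, -0.258, 0.2] [-0.48  0.74  1.28  1.88 -0.79  1.15 -2.05]
btn high -1.57 [0.5217, -0.258, 0.06] [-0.44  1.06  1.26  1.97 -1.17  1.12 -1.79]
btn high -1.57 [0.45, -0.3, 0.55] [-0.54  0.23  1.3   1.42 -0.22  1.66 -2.41]
```

Run:
```python
from h import *
s=arm.get_state(); arm.move_to([.25,.54,.6],s['ee_rot'])
q=np.array(arm.get_state()['joint_pos']); q[0]=.4; q[6]=0.8; arm.goto_joints(q)
s=arm.get_state(); print(s['time'],s['position'],Rn.from_rotvec(s['ee_rot']).as_matrix().round(2).tolist())
g=np.array([.6196-.085*np.cos(1.117),.0327-.085*np.sin(1.117),.144]); e=np.array([-.0402,.0147,0])
for cam in('low','high'):
  for yaw,t in((1.117,.7),(1.117,.6)):
    R=ori(yaw,t,cam)
    for G,b in((g,.12),(g,0),(g+e,0)):
        q=solver.solve_ik(tcp(G,R,b),R.as_rotvec()); print(cam,t,None if q is None else np.round(q,2))
```

```text
4.5667 [ 0.51015692 -0.30682164  0.59798895] [[-0.35, 0.94, -0.0], [0.94, 0.35, 0.0], [0.0, -0.0, -1.0]]
low 0.7 [-0.41  0.76  1.28  2.   -1.31  1.61 -2.21]
low 0.7 [ 1.16  0.86 -1.19  1.95  0.19  0.58  2.76]
low 0.7 [ 1.19  0.8  -1.18  2.05  0.09  0.53  2.83]
low 0.6 [ 1.26  0.61 -1.17  1.88 -0.03  0.83  2.91]
low 0.6 [ 1.11  0.82 -1.19  1.94  0.3   0.63  2.62]
low 0.6 [ 1.14  0.75 -1.18  2.04  0.21  0.56  2.67]
high 0.7 [ 0.48  0.37 -0.03  1.95 -0.84  1.01  0.52]
high 0.7 [ 0.44  0.51 -0.17  2.   -0.96  0.78  0.6 ]
high 0.7 [ 0.44  0.46 -0.17  2.1  -1.01  0.75  0.66]
high 0.6 [ 0.41  0.33 -0.03  1.93 -0.73  0.97  0.38]
high 0.6 [ 0.38  0.48 -0.15  1.99 -0.83  0.73  0.45]
high 0.6 [ 0.39  0.43 -0.16  2.09 -0.88  0.7   0.5 ]
```

Run:
```python
from h import *
g=np.array([.6196-.085*np.cos(1.117),.0327-.085*np.sin(1.117),.144])
R=ori(1.117,.7,'high')
arm.move_to(tcp(g,R,.12),R.as_rotvec()); fingers.move_gripper(.5); arm.pause(.2)
s=arm.get_state(); np.savez('pics/w1.npz',p=s['position'],r=s['ee_rot']); im,d=snap('wrist','w1')
cv2.imwrite('pics/w1b.png',cv2.cvtColor(cv2.resize(im,(800,600),interpolation=cv2.INTER_CUBIC),cv2.COLOR_RGB2BGR))
print(s['time'],s['position'],tcp(g,R,.12),np.round(s['joint_pos'],2),s['width'],s['ft_force'])
```

```text
6.8 [ 0.54983538 -0.11027675  0.23193683] [ 0.54986018 -0.11028393  0.23195685] [ 0.48  0.37 -0.03  1.95 -0.84  1.01  0.52] 0.5014136814353402 [-0.30048338 -0.06466565  0.13890301]
```

View pics/w1b.png

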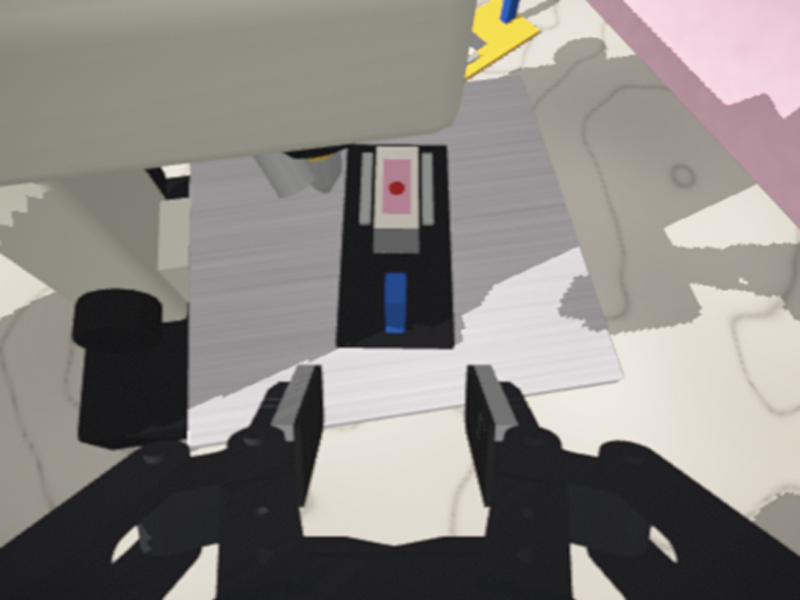

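The wrist view shows the grip centred between the fingers, with its top at (395,280). The dot is at (397,188) and the objective with the gold ring near (325,180), with a second, slanted objective at (285,175). I enlarge this area.

Run:
```python
import cv2
a=cv2.imread('pics/w1.png')[85:225,150:295]
cv2.imwrite('pics/w1c.png',cv2.resize(a,None,fx=4.2,fy=4.2,interpolation=cv2.INTER_CUBIC))
```

```text
(no output)
```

View pics/w1c.png

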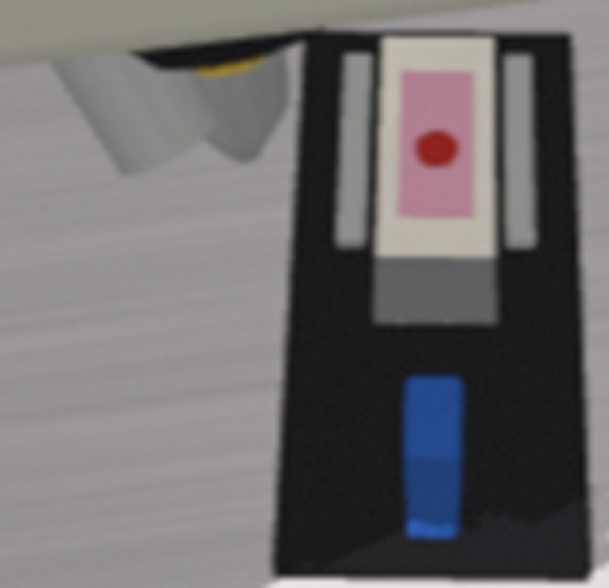

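```bash
cat > fit2.py <<'E'
import h
from h import *
import fit
s=np.load('pics/w1.npz'); P=cams.camera_params('wrist'); M=np.array(P['mount'])
Rw=Rn.from_rotvec(s['r']).as_matrix()@M[:3,:3]; tw=s['p']+Rn.from_rotvec(s['r']).as_matrix()@M[:3,3]
def w2(n,X):
    if n!='w': return h.w2px(n,X)
    c=Rw.T@(np.array(X)-tw); return c[0]/c[2]*P['fx']+P['cx'],c[1]/c[2]*P['fy']+P['cy'],c[2]
fit.w2px=w2
W=lambda U,V:('w',(U+.5)/4.2-.5+150,(V+.5)/4.2-.5+85)
B=lambda U,V:('w',(U+.5)/1.5625-.5,(V+.5)/1.5625-.5)
def ray(o,z): r=Rw@[(o[1]-P['cx'])/P['fx'],(o[2]-P['cy'])/P['fy'],1]; return tw+r*(z-tw[2])/r[2]
if __name__=='__main__':
    c=fit.fit([((-100,32,6),W(275,575)),((-100,-32,6),W(590,578)),((35,-32,6),W(570,37)),((35,32,6),W(305,35)),((0,0,7.5),W(437,149)),((-77,0,48),W(434,378))],.11,[.62,.03,1.1])
    m=fit.fit([((-135,-145,110),B(622,378)),((85,-145,110),B(525,72)),((-135,85,110),B(188,447))],0,[.58,.05,1.27])
    d=ray(W(437,149),.1175); print('dot',d)
    t=ray(W(246,162),.124); v=t-tw; v[2]=0; v/=np.linalg.norm(v); print('tip',t+.004*v, 'dot->tip',(t+.004*v-d)[:2],'fit',(m-c)[:2])
    print('cam',tw)
E
python3 fit2.py
```

```text
[0.6202 0.0291 1.1061] [[-1.2, 0.2], [1.2, 0.3], [0.8, -1.0], [-0.6, -1.1], [-0.1, 0.5], [0.1, 0.0]]
[0.5815 0.0442 1.2685] [[4.1, 0.0], [-1.0, 0.8], [-0.5, -0.6]]
dot [0.62056124 0.0295419  0.1175    ]
tip [0.58037896 0.04448918 0.124     ] dot->tip [-0.04018228  0.01494728] fit [-0.03876617  0.01507161]
cam [ 0.53746861 -0.13614132  0.37589822]
```

Run:
```python
from h import *
g=np.array([.5824,-.0455,.144]); R=ori(1.11,.7,'high')
print(arm.movel(tcp(g,R,0),R.as_rotvec(),velocity=.08,guard=12))
s=arm.get_state(); print(s['time'],s['position'],tcp(g,R),s['ft_force'])
fingers.move_gripper(0.); arm.pause(.2)
s=arm.get_state(); print(s['time'],s['position'],s['ft_force'],s['width'],s['grip_force'])
p=np.array(s['position'])
e=np.array([-.0402,.0149,0])
if s['grip_force']>5:
    print(arm.movel(p+e,velocity=.04,guard=15)); arm.pause(.3)
    s=arm.get_state(); print(s['time'],s['position']-p-e,s['ft_force'],s['width'],s['grip_force'])
    np.savez('pics/w2.npz',p=s['position'],r=s['ee_rot'])
    a,_=snap('scene','s2'); b,_=snap('wrist','w2')
    a=cv2.resize(a[180:240,235:305],(560,480),interpolation=cv2.INTER_CUBIC); 
    b=cv2.resize(b[60:180,170:310],(240*140//120*2//2,240),interpolation=cv2.INTER_CUBIC)
    cv2.imwrite('pics/s2c.png',cv2.cvtColor(a,cv2.COLOR_RGB2BGR)); cv2.imwrite('pics/w2c.png',cv2.cvtColor(b,cv2.COLOR_RGB2BGR))
```

```text
False
8.4833 [ 0.58397479 -0.04308866  0.14047803] [ 0.58383229 -0.04261488  0.14017579] [-0.57108171 -0.126581    0.082858  ]
9.075 [ 0.58392505 -0.04296693  0.14044011] [-2.62393585 -2.18084904  4.24506621] 0.10521454600925295 59.228371381759644
False
10.5917 [-3.79216532e-04  1.28764083e-04  1.50944623e-05] [-2.02990672 -1.50688062  6.90195071] 0.10204328475953882 59.34411942958832
```

View pics/s2c.png

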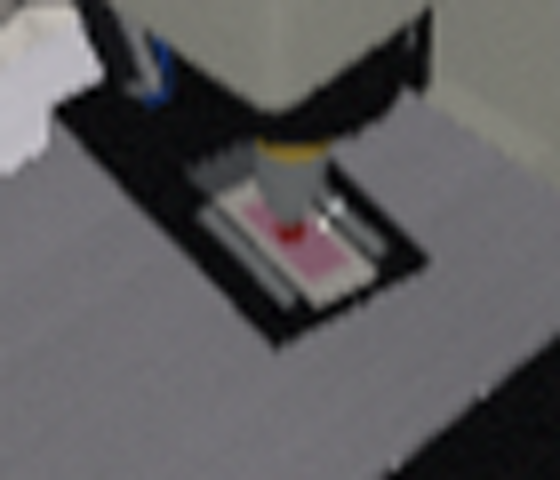

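The dot now peeks out just below the tip, at about (292,233) in the crop, with the tip's lower edge at about (292,226). I compare this numerically with the expected aligned picture.

Run:
```python
from h import *
from fit import fit,S
C=lambda U,V:('scene',(U+.5)/8-.5+235,(V+.5)/8-.5+180)
a=fit([((35,32,6),S(502,317)),((35,-32,6),S(415,367)),((-100,-32,6),S(292,230))],.11,[.62,.03,1.1])
b=fit([((35,32,6),C(430,262)),((35,-32,6),C(278,348)),((-100,-32,6),C(55,112))],.11,[.58,.05,1.1])
print('moved',b-a)
def px(X): u,v,_=w2px('scene',X); return np.round([(u-235+.5)*8-.5,(v-180+.5)*8-.5],1)
t=np.array([.5797,.0465,.124])
for nm,T in (('tip',t),('aligned dot',t-[0,0,.0065]),('dot now fit',np.r_[b[:2],.1175])): print(nm,px(T))
cd=np.array([1.217-.58,.362-.047,0]); cd/=np.linalg.norm(cd)
print('tip near rim',px(t+.004*cd),'aligned dot near edge',px(t-[0,0,.0065]+.005*cd),'per mm x,y',px(t+[.001,0,0])-px(t),px(t+[0,.001,0])-px(t))
# red pixels now
im=cv2.imread('pics/s2.png').astype(int); sub=im[180:240,235:305]
m=(sub[...,2]>120)&(sub[...,1]<80)&(sub[...,0]<90); v,u=np.nonzero(m); print('red crop px',[( int(x*8+4),int(y*8+4)) for x,y in zip(u,v)])
```

```text
[0.6195 0.0327 1.1045] [[0.6, 0.2], [-0.1, 0.0], [-0.5, -0.4]]
[0.58   0.0485 1.1047] [[0.3, 0.2], [-0.0, -0.0], [-0.3, -0.3]]
moved [-0.03951065  0.01588526  0.00022528]
tip [288.8 222.9]
aligned dot [288.6 236. ]
dot now fit [293.6 238.6]
tip near rim [288.7 231.6] aligned dot near edge [288.4 246.9] per mm x,y [-1.3  1.9] [2.7 1. ]
red crop px [(276, 236)]
```

View pics/w2c.png

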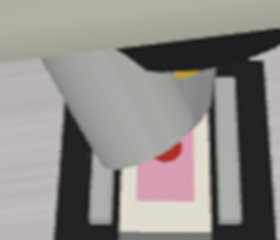

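Run:
```python
from h import *
s=np.load('pics/w2.npz'); P=cams.camera_params('wrist'); M=np.array(P['mount']); r=Rn.from_rotvec(s['r']).as_matrix()
Rw=r@M[:3,:3]; tw=s['p']+r@M[:3,3]; print('cam',tw)
f=5.
def px(X): c=Rw.T@(np.array(X)-tw); return np.array([(c[0]/c[2]*P['fx']+P['cx']-170+.5)*f-.5,(c[1]/c[2]*P['fy']+P['cy']-60+.5)*f-.5])
b=cv2.resize(cv2.imread('pics/w2.png')[60:180,170:310],None,fx=f,fy=f,interpolation=cv2.INTER_CUBIC)
t=np.array([.5804,.0445,.124])  # wrist-based tip
th=np.linspace(0,2*np.pi,40); circ=lambda c,R:np.array([px(c+[R*np.cos(a),R*np.sin(a),0]) for a in th]).round().astype(int)
cv2.polylines(b,[circ(t,.004)],True,(0,255,0),1); cv2.polylines(b,[circ(t-[0,0,.0065],.005)],True,(255,255,0),1)
cv2.imwrite('pics/w2d.png',b); print(px(t),px(t-[0,0,.0065]))
```

```text
cam [ 0.5308834  -0.05379323  0.28441004]
[416.5042425  338.59842629] [416.33270231 369.83145977]
```

View pics/w2d.png

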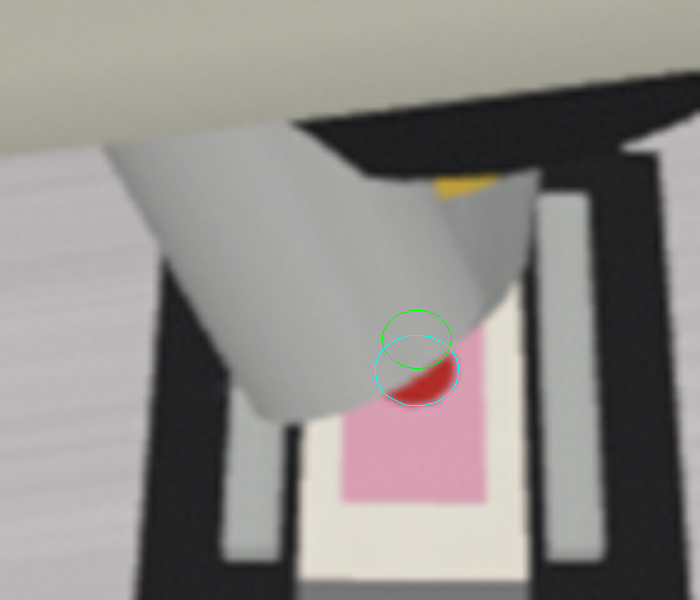

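The visible part of the dot matches the predicted outline to within about 1 mm, so I release, withdraw and check.

Run:
```python
from h import *
fingers.move_gripper(.5); arm.pause(.2)
s=arm.get_state(); print(s['time'],s['ft_force'],s['width'],s['grip_force'])
R=Rn.from_rotvec(s['ee_rot']).as_matrix(); p=np.array(s['position'])
print(arm.movel(p-.13*R[:,2],velocity=.1,guard=12))
a,_=snap('scene','s3'); 
A=cv2.imread('pics/s2.png',0)[195:230,255:292]; B=cv2.imread('pics/s3.png',0)
print('shift px',cv2.phaseCorrelate(np.float32(A),np.float32(B[195:230,255:292]),cv2.createHanningWindow(A.shape[::-1],cv2.CV_32F)))
cv2.imwrite('pics/s3c.png',cv2.cvtColor(cv2.resize(a[175:245,230:310],(640,560),interpolation=cv2.INTER_CUBIC),cv2.COLOR_RGB2BGR))
s=arm.get_state(); print(s['time'],s['position'])
for z in(.2,.08,.055):
    q=solver.solve_ik([.5222,-.2585,z],ori(1.11,0,'high').as_rotvec()); print(None if q is None else np.round(q,2))
```

```text
11.3083 [-0.11188877 -0.35638887  0.04913249] 0.5022304686701354 0.0
False
shift px ((-0.2752351609561643, 0.019473715830532257), 0.8816316253609128)
12.8083 [ 0.50632785 -0.1024773   0.23936299]
[ 0.24  0.37  0.14  1.84 -0.07  0.94 -0.05]
[ 0.21  0.54  0.19  1.92 -0.15  0.7   0.03]
[ 0.2   0.58  0.2   1.93 -0.18  0.65  0.05]
```

View pics/s3c.png

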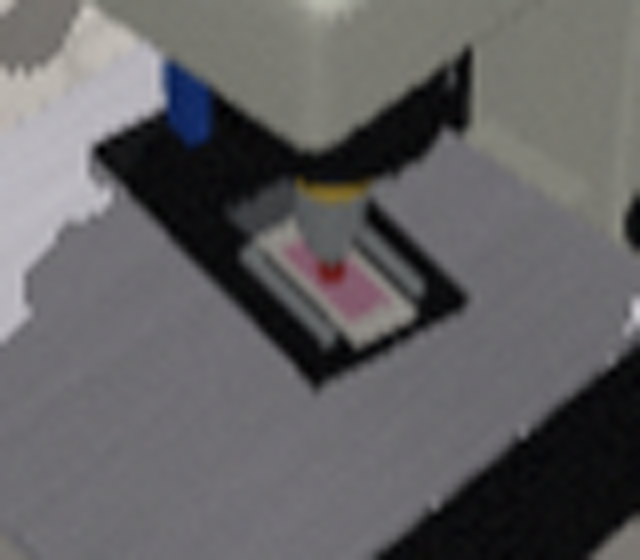

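The dot sits just under the tip at (331,272), the tip's lower end is at (332,262), and the carrier is free and still. Next is the button.

Run:
```python
from h import *
R=ori(1.11,0,'high').as_rotvec(); B=np.array([.5222,-.2585])
arm.move_to([*B,.16],R); fingers.move_gripper(0.); arm.pause(.2)
arm.movel([*B,.075],velocity=.1,guard=8)
s=arm.get_state(); f0=np.array(s['ft_force']); print(s['time'],s['position'],f0)
hit=arm.movel([*B,.045],velocity=.015,guard=9)
s=arm.get_state(); print(hit,s['time'],s['position']-[0,0,arm.tip_extent],s['ft_force']-f0); arm.pause(.15)
print(arm.get_state()['ft_force']-f0)
```

```text
15.25 [ 0.52267091 -0.25875426  0.07557643] [0.04887119 0.02052786 0.107001  ]
True 16.5417 [ 0.52222776 -0.25853001  0.04111103] [-0.74307282  0.02757777  7.3375958 ]
[-1.23043302  0.2619281   7.10923258]
```

Run:
```python
from h import *
p=np.array(arm.get_state()['position']); f=np.array(arm.get_state()['ft_force'])
print(arm.movel(p-[0,0,.0015],velocity=.01,guard=12)); arm.pause(.2)
s=arm.get_state(); print(s['position']-p,s['ft_force'])
arm.movel([p[0],p[1],.2],velocity=.1); arm.pause(.3)
snap('scene','s4'); c=slice(195,230),slice(255,292)
A,B=(np.float32(cv2.imread(f'pics/{n}.png',0)[c]) for n in('s3','s4')); print(cv2.phaseCorrelate(A,B,cv2.createHanningWindow(A.shape[::-1],cv2.CV_32F)))
s=arm.get_state(); print(s['time'],s['position'],s['ft_force'])
```

```text
False
[ 6.00864343e-05 -9.98976642e-05 -1.67195082e-04] [-4.25398969  2.6671306  15.63346052]
((-0.05550824889179751, 0.10323084744396738), 0.9001124935017691)
19.1083 [ 0.52215864 -0.25845177  0.19982159] [ 0.33165344 -0.34152328 -0.82302497]
```

The button bottomed out: 15.6 N with only 0.17 mm of further travel. The carrier has not moved.

```bash
python3 -c "
from h import *
print(order.finish_job())"
```

```text
the job is handed in; nothing more can be done
None
```

I slid the carrier until the red dot sat under the objective tip (within about 1–2 mm by the pictures), let go of it, pressed the green button fully down, backed the arm off and handed the job in; no verdict was shown.

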